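# Dip-gauge the oil of the flask press pump

## Robot

A 6-joint arm with a two-finger parallel gripper is mounted at the origin on the work surface. World frame = base frame: x ahead of the robot, y to its left, z up, the work surface at z = 0. Lengths are in m, angles in rad, forces in N, time in s.
With the tool pointing down it reaches from about 0.3 to 0.875 m from the base axis. Payload 6.4 kg.
Tool frame: the origin (TCP) lies at the very end of the fingers, on their centre line; the grasp point (between the pads) lies 19 mm behind it; z points along the fingers, y is the line along which they close (so a half turn about z gives the same grasp; the last joint's range is limited). The gripper opens to 85 mm and grips with 20 to 120 N. Pads are 22 mm wide; open, the fingers measure 114 mm over their backs; the gripper's body (76 mm by 85 mm) begins 54 mm behind the grasp point. The pads swing forward as they close: fully open they stand 13 mm farther back than shut.
Start: joints at [-1.445, 0.181, 1.607, -0, 1.354, -0.206], TCP at [0.187, -0.544, 0.231] pointing down, gripper open.
Joint ranges: [-2.99, 2.99], [-0.89, 2.07], [0.3, 2.58], [-1.14, 4.28], [0, 2.63], [-3.12, 3.12]. Speed limits (rad/s): [2.57, 2.57, 3.01, 3.14, 3.14, 3.14].

## Interface

Orientations are given as a unit quaternion [w, x, y, z].
In Python, from bench import ctrl, camera, calibration, order, outline_of gives the robot as it stands.
- The arm moves only by the tool move_arm, never from a script. Its argument "series" is a list that holds one entry, the list of rows, each a list of 5 numbers: the opening, from 0 (shut) to 1 (fully open), then the shift along the tool's x, y, z in mm, then the turn about the tool's z in rad. A call has exactly 10 rows; each row is the pose to reach, as a shift and turn from the pose commanded when the call began, along the tool's axes at that moment; what a row does not reach only later rows make up. A row lasts 1/12 s, in which the tool goes at most 41.7 mm and 7.16 degrees, less where a joint would pass 70% of its speed; a pose out of reach is approached as far as the arm can. A call with a gripper value outside its range is refused whole. The fingers move at their own pace and stop on an object; the grip force is fixed at half the most. Time passes only in rows, so rows that repeat a pose let the fingers close, or fill a call up. It gives the time, the measured TCP pose, the force, the opening and the grip force at its end, in the units of the state.
- ctrl.get_obs(): the state, without advancing time (a new reading comes with each control period).
- camera(name): name is "scene" or "top"; returns (picture, depth): 420x560x3 uint8, blue, green, red; 420x560 float32, m along the optical axis (not along the pixel's ray), 0 where there is no reading.
- calibration(name): a dict with "intrinsics" (3x3 intrinsics, pixels), "rvec" (rotation vector, rad) and "tvec" (3), from world to camera coordinates, as OpenCV has them. Camera axes: x right, y down, z forward; pixel columns grow to the right and rows downward; lengths in m; the calibration is good to about 2 mm. A picture is of the moment at which its call begins. calibration takes no time and is no camera call.
- order.hand_in(): hands the job in; it is judged then, once.
Trained networks look in the newest picture that a camera, given by its name, has taken for a name from the list of things; names that differ only in an ending like _2 or _b are one class to them, and where a whole thing is asked for, a point or a joint stands for the part that bears it (a point fixed in the world has none). Each returns a list of dicts, best first, with "conf" (0 to 1); they miss things now and then, are a little off and sometimes report something else, mostly with a low value. They report only what shows in the picture. A call takes as long as a camera call. They do not tell look-alikes from the thing itself.
- outline_of(target, camera): "region" (420x560 bool, what is visible of it) and "bbox" ([centre column, centre row, width, height] in pixels, round what is visible of it).
The state is a dict: "time_s": time; "q": joint angles; "dq": joint speeds; "joint_efforts": joint torques, N m; "eef_pos": TCP position; "eef_rot": TCP orientation; "wrist_force": force on the tool from outside, world axes, zero at the start; "torque": the same for the moment, N m; "opening": opening from 0.0 (shut) to 1.0 (fully open); "grasp_force": force on a finger pad.
Only numpy, scipy, OpenCV 4.12 (cv2) and the standard library are available. Lean on these libraries where they do the work, as an engineer would, in place of code of your own. Each camera call takes 0.05 s, during which the arm holds its last target. There are 200 camera calls.

## Task

Check the oil of the denture-flask press: take the loose guide sleeve, push it fully home over the pump's leaning filler neck and let go of it. Then take the gauge rod from its stand, slide it through the sleeve until its collar stops on the sleeve's mouth, draw it right out again leaving the sleeve seated, and hold the rod level and still, at least 20 cm above the bench and clear of everything, for reading. Finish while still holding the rod, and leave the articulator, plaster model, brass ring and wax knife where they are.

Things in the scene. Friction and masses are not known exactly. Their poses are not given: they have to be found in the camera images.
- neck_seat (a point): Centre of the flat seat ring (48 mm across) at the foot of the pump's steel filler neck, fixed, 120 mm above the bench. Its z points up out along the neck, leaning 40 deg from vertical to the pump's -x (roughly towards the robot). Neck: 23 mm outside diameter, 42 mm long, its last 6 mm tapering to 20 mm; bore 14 mm at the top, wider below, open to 40 mm under the seat.
- pump: Grey pump unit, fixed, yaw within 0.25 rad; origin on the bench straight below the neck seat. Housing 220 (x) x 140 (y) mm, 85 mm high, from 40 mm before the origin to 180 mm behind it (+x); the motor on it, 99 to 171 mm behind the origin, reaches 141 mm height.
- neck_top (a point): Centre of the neck's open end, 42 mm along its z from the seat; same axes.
- sleeve_mid (a point): Centre, half-way up, of the loose guide sleeve: a plain round aluminium tube 34 mm outside diameter, 72 mm high, 90 g, standing upright on the bench. Its z axis is its axis, from foot to mouth. Lower 46 mm bored 26 mm (goes over the neck), upper 26 mm bored 14 mm (guides the rod). Fully home, its foot lies on the neck seat.
- sleeve_foot (a point): Centre of the sleeve's wide-bored foot, 36 mm below its middle along its axis (at bench level at the start).
- sleeve_mouth (a point): Centre of the sleeve's narrow mouth, 36 mm above its middle along its axis; the rod goes in here.
- rod_grip (a point): Centre of the gauge rod's black flat-sided handle, 22 mm (rod x) by 14 mm (rod y) by 52 mm (along the rod). Loose, about 80 g, in its stand. Rod z points from tip to handle; at the start it leans about 48 deg from vertical to the stand's -x (roughly towards the robot) and rod y is level, so the 14 mm width can be gripped from straight above.
- stand: Fixed dark stand of the gauge rod, yaw within 0.35 rad; origin on the bench straight below the mouth of its leaning tube. Base 110 (x) x 80 mm, 12 mm high; grey tube 30 mm outside diameter, mouth centre 100 mm above the bench, where the rod's collar rests. The rod draws out along its own z.
- rod_collar (a point): Centre of the underside of the rod's steel collar (28 mm diameter, 8 mm thick), 40 mm below the handle centre along the rod; this face stops on the sleeve's mouth. Same axes as rod_grip.
- rod_tip (a point): Tapered end of the 9 mm steel gauge rod, 95 mm beyond the collar's underside, 135 mm from the handle centre. Same axes as rod_grip.
- articulator: Bystander: red dental articulator holding two plaster casts, 100 x 90 x 132 mm, origin under its centre.
- plaster_model: Bystander: small plaster tooth model, 60 x 66 x 35 mm, origin under its centre.
- brass_ring: Bystander: flat brass ring 52 mm across, 12 mm high, origin under its centre.
- wax_knife: Bystander: thin wax knife lying on the bench, 163 mm long, 12 mm high, origin in mid-handle.
Things that resemble listed ones, but are neither listed nor needed, are in the scene too. Of the things like the part that bears rod_grip, leave any that is green; of the rest the smaller one is meant.

How it is judged:
By the outcome, as a careful person would: the job done as asked, in the order asked, and still so for the second after the job is handed in, while the arm keeps its last pose, push and grip.
It also fails if it takes over 67 s, if anything falls off the work surface, if the arm or the gripper's body presses on something with over 40 N, if the wrist force passes 120 N, or if a joint passes its speed limit or range.

## Working session

There is one attempt and no reset: what is moved stays moved. The work goes in short steps, Python scripts to look and compute and a tool call to move; the robot and the scene stay as the last step left them, time stands still between calls to the robot, and variables do not carry over. Pictures are saved under pics/ and viewed, at most 10 in all, crops included, and the job is handed in when it is done.

Besides the shell and the picture viewer there is one more tool, called after "Call:" in YAML: its name, and indented under it one key for each argument. move_arm: Moves the arm, as the interface text tells. Its arguments: {"type":"object","properties":{"series":{"type":"array","items":{"type":"array","items":{"type":"array","items":{"type":"number"}}}}},"required":["series"]}

```bash
mkdir -p pics; cat > h.py <<'E'
import numpy as np, cv2
from bench import ctrl, camera, calibration, order, outline_of
def cal(n):
    c=calibration(n); R=cv2.Rodrigues(np.array(c["rvec"],float))[0]
    return np.array(c["intrinsics"]),R,np.array(c["tvec"],float).ravel()
def cloud(n,d):
    K,R,t=cal(n); v,u=np.mgrid[0:420,0:560]
    P=np.stack([(u-K[0,2])/K[0,0]*d,(v-K[1,2])/K[1,1]*d,d],-1)
    W=(P-t)@R; W[d<=0]=np.nan; return W
def proj(n,p):
    K,R,t=cal(n); q=(R@np.atleast_2d(p).T).T+t; q=q@K.T; return q[:,:2]/q[:,2:]
E
python3 - <<'E'
from h import *
for n in("scene","top"):
    im,d=camera(n); cv2.imwrite(f"pics/{n}0.png",im); np.savez(f"pics/{n}0.npz",im=im,d=d)
    W=cloud(n,d)
    for t in("pump","sleeve_mid","rod_grip","stand","articulator","plaster_model","brass_ring","wax_knife"):
        for o in outline_of(t,n)[:4]:
            r=o["region"]; P=W[r]; P=P[~np.isnan(P[:,0])]
            print(n,t,round(o["conf"],2),np.round(o["bbox"]),np.round(np.median(P,0),3) if len(P) else None,np.round(np.percentile(P,[2,98],axis=0),3).tolist() if len(P) else None)
    print(-cal(n)[1].T@cal(n)[2])
print(ctrl.get_obs()["eef_rot"])
E
```

```text
scene pump 0.87 [339. 311. 116. 118.] [ 0.75  -0.062  0.086] [[0.633, -0.109, 0.006], [0.844, 0.028, 0.145]]
scene sleeve_mid 0.82 [187. 313.  24.  28.] [ 0.49  -0.244  0.056] [[0.46, -0.257, -0.001], [0.499, -0.223, 0.075]]
scene rod_grip 0.96 [294. 150.  24.  44.] [0.329 0.342 0.026] [[0.269, 0.265, 0.008], [0.429, 0.392, 0.04]]
scene rod_grip 0.83 [340. 173.  32.  55.] [0.503 0.283 0.123] [[0.433, 0.273, -0.002], [0.593, 0.386, 0.151]]
scene rod_grip 0.8 [425. 170.  42.  21.] [0.687 0.504 0.019] [[0.643, 0.424, 0.0], [0.713, 0.557, 0.03]]
scene stand 0.71 [346. 190.  48.  49.] [0.56  0.272 0.014] [[0.506, 0.238, 0.007], [0.611, 0.308, 0.105]]
scene articulator 0.63 [411. 209.  63.  62.] [0.73  0.296 0.075] [[0.669, 0.265, 0.0], [0.771, 0.369, 0.132]]
scene plaster_model 0.93 [263. 394.  39.  41.] [ 0.721 -0.267  0.026] [[0.684, -0.3, 0.011], [0.755, -0.232, 0.038]]
scene brass_ring 0.73 [268. 229.  17.  19.] [0.457 0.068 0.012] [[0.432, 0.043, -0.001], [0.482, 0.091, 0.016]]
scene wax_knife 0.66 [205. 257.  64.  11.] [ 0.411 -0.078  0.01 ] [[0.34, -0.145, 0.0], [0.451, -0.04, 0.01
[... 967 characters left out ...]
 [[0.504, 0.236, 0.006], [0.608, 0.318, 0.107]]
top articulator 0.97 [218. 160.  38.  43.] [0.718 0.3   0.108] [[0.671, 0.264, -0.002], [0.794, 0.35, 0.133]]
top plaster_model 0.57 [406. 165.  27.  25.] [ 0.714 -0.265  0.026] [[0.682, -0.299, 0.016], [0.749, -0.232, 0.039]]
top brass_ring 0.66 [300. 246.  14.  14.] [0.458 0.063 0.011] [[0.434, 0.04, -0.002], [0.482, 0.087, 0.017]]
top wax_knife 0.53 [352. 269.  38.  41.] [ 0.406 -0.082  0.01 ] [[0.341, -0.145, 0.004], [0.446, -0.043, 0.016]]
top wax_knife 0.53 [222. 227.  12.  24.] [0.511 0.282 0.124] [[0.475, 0.269, 0.012], [0.534, 0.295, 0.15]]
[0.31410024 0.09070684 1.40047497]
[2.69422273e-06 9.86271256e-01 1.65133308e-01 1.90926521e-06]
```

View pics/scene0.png

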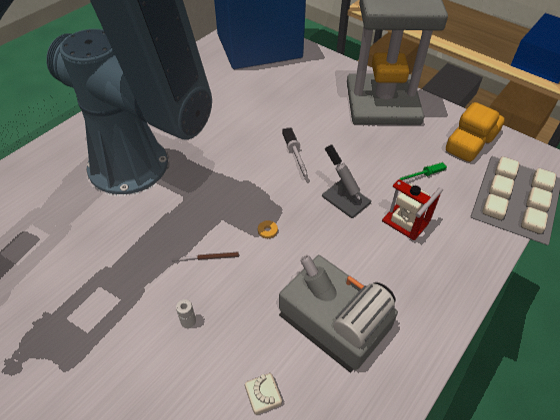

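View pics/top0.png

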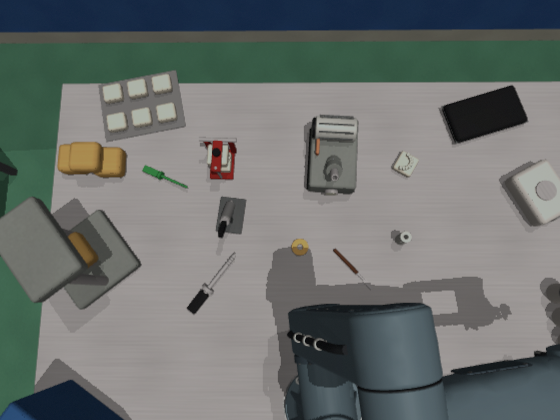

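```bash
cat > m.py <<'E'
from h import *
from scipy.optimize import least_squares
D={n:np.load(f"pics/{n}0.npz") for n in("scene","top")}
W={n:cloud(n,D[n]["d"]) for n in D}
def box(n,lo,hi):
    P=W[n].reshape(-1,3); return P[np.all((P>lo)&(P<hi),1)]
for n in D:
    P=box(n,[.44,-.28,.066],[.53,-.2,.09]); c=least_squares(lambda p:np.maximum(np.hypot(*(P[:,:2]-p).T)-.017,0)+np.minimum(np.hypot(*(P[:,:2]-p).T)-.007,0),P[:,:2].mean(0)).x
    Q=box(n,[.44,-.28,.015],[.53,-.2,.066]); c2=least_squares(lambda p:np.hypot(*(Q[:,:2]-p).T)-.017,c,loss='soft_l1',f_scale=.002).x
    print(n,"sleeve top",len(P),c.round(4),P[:,2].mean().round(4),"side",len(Q),c2.round(4))
    # housing yaw from top face
    T=box(n,[.6,-.14,.082],[.9,.07,.09]); r=cv2.minAreaRect((T[:,:2]*1000).astype(np.float32)); print(" housing",np.round(r[0],1),np.round(r[1],1),round(r[2],2))
    # neck
    def ax(p,tilt): 
        a=np.array([-np.sin(tilt)*np.cos(p[2]),-np.sin(tilt)*np.sin(p[2]),np.cos(tilt)]); return a
    def fit(P,z0,tilt,rad,s0,s1,p0):
        for _ in range(6):
            a=ax(p0,tilt); o=np.array([p0[0],p0[1],z0]); s=(P-o)@a
            rr=np.linalg.norm((P-o)-np.outer(s,a),axis=1); G=P[(s>s0)&(s<s1)&(rr<rad+.008)]
            if len(G)<8: return p0,len(G),0
            f=lambda p:np.linalg.norm(np.cross(G-[p[0],p[1],z0],ax(p,tilt)),axis=1)-rad
            R=least_squares(f,p0,loss='soft_l1',f_scale=.002); p0=R.x
        return p0.round(4),len(G),np.abs(R.fun).mean().round(4)
    N=box(n,[.59,-.1,.1],[.74,.05,.18])
    print(" neck",fit(N,.12,np.radians(40),.0115,.006,.034,np.array([.675,-.031,0.])))
    S=box(n,[.44,.22,.02],[.63,.34,.17])
    print(" tube",fit(S,.1,np.radians(48),.015,-.06,-.008,np.array([.545,.275,0.])))
    H=box(n,[.42,.22,.108],[.56,.36,.2]); print(" handle",len(H),H.mean(0).round(4),np.percentile(H,[1,99],axis=0).round(3).tolist())
    Dm=D[n]["im"]
im=D["scene"]["im"][120:220,270:460]; cv2.imwrite("pics/crop.png",cv2.resize(im,None,fx=4,fy=4,interpolation=cv2.INTER_CUBIC))
E
python3 m.py
```

```text
scene sleeve top 171 [ 0.4824 -0.241 ] 0.0722 side 209 [ 0.4813 -0.2403]
 housing [735.4 -35.2] [138.5 218. ] 86.29
 neck (array([ 0.6652, -0.0287,  0.0173]), 135, np.float64(0.0011))
 tube (array([ 0.5262,  0.2848, -0.1214]), 245, np.float64(0.0018))
 handle 217 [0.5039 0.2842 0.1279] [[0.474, 0.273, 0.108], [0.539, 0.295, 0.151]]
top sleeve top 90 [ 0.4809 -0.2437] 0.0716 side 59 [ 0.4814 -0.2438]
 housing [732.7 -36.8] [138.4 219.2] 85.63
 neck (array([ 0.6665, -0.0328, -0.0494]), 48, np.float64(0.0017))
 tube (array([ 0.527 ,  0.2811, -0.1052]), 109, np.float64(0.0011))
 handle 142 [0.5039 0.2829 0.1287] [[0.473, 0.268, 0.108], [0.538, 0.294, 0.151]]
```

View pics/crop.png

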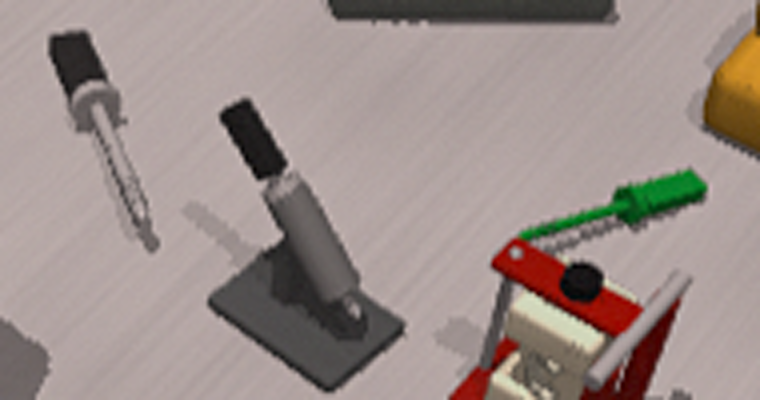

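The candidates for the gauge rod in the scene view are the black lying one at (294,150), the black one in the stand at (340,165) and the green one at (425,170). The one in the stand is the smaller non-green rod and stands in the described stand, so it is the one meant.

Call:
move_arm:
  series:
    - [[1,376,-190,100,0.397],[1,376,-190,100,0.397],[1,376,-190,100,0.397],[1,376,-190,100,0.397],[1,376,-190,100,0.397],[1,376,-190,100,0.397],[1,376,-190,100,0.397],[1,376,-190,100,0.397],[1,376,-190,100,0.397],[1,376,-190,100,0.397]]

```text
time_s: 1.73
eef_pos: [0.4691, -0.2534, 0.1356]
eef_rot: [0.0, 0.999, -0.033, 0.0]
wrist_force: [-0.1, -0.7, -0.6]
opening: 0.997
grasp_force: 0.0
```

Call:
move_arm:
  series:
    - [[1,8,-9,30,0],[1,8,-9,60,0],[1,8,-9,80,0],[1,8,-9,85,0],[1,8,-9,85,0],[1,8,-9,85,0],[1,8,-9,85,0],[1,8,-9,85,0],[1,8,-9,85,0],[1,8,-9,85,0]]

```text
time_s: 2.57
eef_pos: [0.4769, -0.2471, 0.0518]
eef_rot: [0.001, 0.999, -0.033, 0.001]
wrist_force: [0.6, -0.1, 0.7]
opening: 1.003
grasp_force: 0.0
```

Call:
move_arm:
  series:
    - [[1,4,-5,15,0],[1,4,-5,25,0],[1,4,-5,25,0],[1,4,-5,25,0],[0,4,-5,25,0],[0,4,-5,25,0],[0,4,-5,25,0],[0,4,-5,25,0],[0,4,-5,25,0],[0,4,-5,25,0]]

```text
time_s: 3.4
eef_pos: [0.4811, -0.2421, 0.0264]
eef_rot: [0.0, 0.999, -0.033, 0.0]
wrist_force: [-0.3, 0.5, 3.5]
opening: 0.376
grasp_force: 59.7
```

Call:
move_arm:
  series:
    - [[0,0,0,-41,0],[0,10,-15,-80,0],[0,30,-45,-100,0],[0,50,-76,-120,0],[0,70,-107,-140,0],[0,90,-138,-160,0],[0,110,-168,-175,0],[0,130,-198,-175,0],[0,146,-223,-175,0],[0,146,-223,-175,0]]

```text
time_s: 4.23
eef_pos: [0.6432, -0.0238, 0.2009]
eef_rot: [-0.001, 1.0, -0.03, 0.001]
wrist_force: [-2.3, 0.2, -0.9]
opening: 0.373
grasp_force: 60.0
```

```bash
cat > look.py <<'E'
from h import *
import sys
from scipy.optimize import least_squares
o=ctrl.get_obs(); print(o["time_s"],np.round(o["eef_pos"],4),np.round(o["wrist_force"],1))
k=sys.argv[1]
ims=[]
for n in("scene","top"):
    im,d=camera(n); np.savez(f"pics/{n}{k}.npz",im=im,d=d)
    e=np.array(o["eef_pos"]); u,v=proj(n,e)[0].astype(int)
    u=min(max(u,50),510);v=min(max(v,50),370)
    ims.append(cv2.resize(im[v-50:v+50,u-50:u+50],(400,400),interpolation=cv2.INTER_CUBIC))
cv2.imwrite(f"pics/l{k}.png",np.hstack(ims))
E
python3 look.py 1
python3 - <<'E'
from h import *
e=ctrl.get_obs()["eef_pos"]
for n in("scene","top"):
    W=cloud(n,np.load(f"pics/{n}1.npz")["d"]).reshape(-1,3)
    z0=e[2]-.0264
    G=W[(abs(W[:,0]-e[0])<.03)&(abs(W[:,1]-e[1])<.04)&(W[:,2]>z0-.004)&(W[:,2]<z0+.018)]
    from scipy.optimize import least_squares
    if len(G)>8:
        r=least_squares(lambda p:np.hypot(*(G[:,:2]-p).T)-.017,np.array(e[:2]),loss='soft_l1',f_scale=.002); print(n,len(G),r.x.round(4),np.abs(r.fun).mean().round(4))
E
```

```text
4.2333 [ 0.6432 -0.0238  0.2009] [-2.3  0.2 -0.9]
scene 65 [ 0.6436 -0.0219] 0.0006
top 16 [ 0.643 -0.028] 0.0004
```

View pics/l1.png

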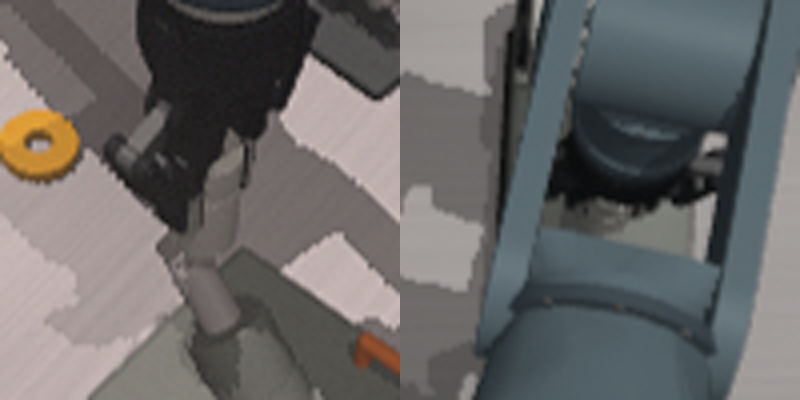

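Call:
move_arm:
  series:
    - [[0,0,0,0,0],[0,0,0,0,0],[0,0,0,0,0],[0,0,0,5,0],[0,0,0,10,0],[0,0,0,15,0],[0,0,0,18,0],[0,0,0,20,0],[0,0,0,20,0],[0,0,0,20,0]]

```text
time_s: 5.17
eef_pos: [0.6409, -0.0288, 0.1806]
eef_rot: [-0.0, 0.999, -0.033, -0.0]
wrist_force: [0.1, 0.2, -1.0]
opening: 0.379
grasp_force: 60.0
```

Call:
move_arm:
  series:
    - [[0,0,0,2,0],[0,0,0,4,0],[0,0,0,4,0],[0,-2,0,4,0],[0,-4,0,4,0],[0,-6,0,4.5,0],[0,-8,0,5,0],[0,-10,0,5.5,0],[0,-12,0,6,0],[0,-12,0,6,0]]

```text
time_s: 6.0
eef_pos: [0.6324, -0.029, 0.1776]
eef_rot: [0.001, 0.999, -0.033, 0.005]
wrist_force: [9.1, -2.6, 2.5]
opening: 0.374
grasp_force: 60.0
```

Call:
move_arm:
  series:
    - [[0,-2,0,1,0],[0,-4,0,1.5,0],[0,-6,0,2,0],[0,-8,0,3,0],[0,-10,0,4,0],[0,-12,0,5,0],[0,-14,0,6,0],[0,-16,0,7,0],[0,-17,0,8,0],[0,-17,0,8,0]]

```text
time_s: 6.83
eef_pos: [0.6164, -0.0279, 0.1703]
eef_rot: [0.001, 0.999, -0.033, 0.006]
wrist_force: [8.6, -0.8, 2.9]
opening: 0.374
grasp_force: 60.9
```

```bash
python3 look.py 2
```

```text
6.8333 [ 0.6164 -0.0279  0.1703] [ 8.6 -0.8  2.9]
```

View pics/l2.png

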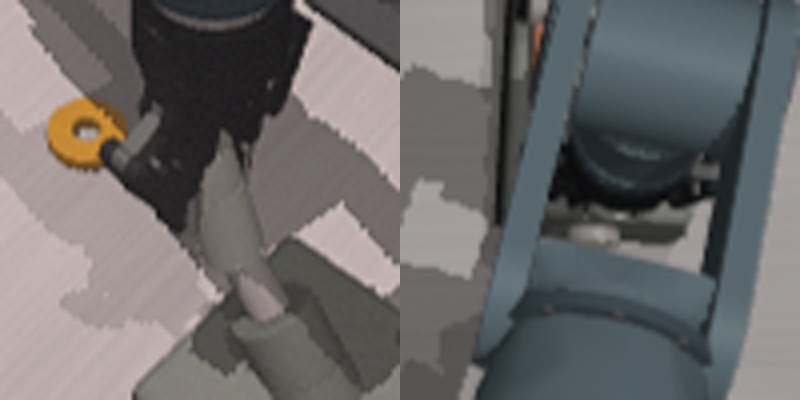

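Call:
move_arm:
  series:
    - [[0,-2,0,2,0],[0,-2,0,4,0],[0,-1,0,5.5,0],[0,0,0,7,0],[0,2,0,9,0],[0,4,0,11,0],[0,6,0,13,0],[0,8,0,15,0],[0,10,0,17,0],[0,10,0,17,0]]

```text
time_s: 7.77
eef_pos: [0.626, -0.0283, 0.1531]
eef_rot: [0.001, 0.999, -0.033, 0.005]
wrist_force: [7.6, -0.8, 4.6]
opening: 0.374
grasp_force: 61.4
```

Call:
move_arm:
  series:
    - [[0,2,0,2,0],[0,3.5,0,4.5,0],[0,5,0,6.5,0],[0,6.5,0,8.5,0],[0,8,0,10.5,0],[0,9.5,0,12.5,0],[0,11,0,14.5,0],[0,12.5,0,16,0],[0,14,0,17.5,0],[0,14,0,17.5,0]]

```text
time_s: 8.6
eef_pos: [0.6342, -0.0287, 0.1359]
eef_rot: [0.001, 0.999, -0.032, -0.002]
wrist_force: [-20.2, 1.0, 24.1]
opening: 0.374
grasp_force: 64.2
```

Call:
move_arm:
  series:
    - [[0,-1,0,-1,0],[1,-1,0,-1,0],[1,-1,0,-1,0],[1,-1,0,-1,0],[1,-1,0,-1,0],[1,-1,0,-30,0],[1,-1,0,-70,0],[1,-10,-20,-110,0],[1,-30,-60,-130,0],[1,-50,-100,-130,0]]

```text
time_s: 9.43
eef_pos: [0.6001, 0.0622, 0.2665]
eef_rot: [0.0, 0.999, -0.034, 0.004]
wrist_force: [1.6, 1.1, -0.1]
opening: 1.0
grasp_force: 0.0
```

```bash
python3 - <<'E'
from h import *
from scipy.optimize import least_squares
ims=[]
for n in("scene","top"):
    im,d=camera(n); np.savez(f"pics/{n}3.npz",im=im,d=d)
    W=cloud(n,d).reshape(-1,3); O=np.array([.665,-.0308 + (.0018 if n=="scene" else -.0017),.12])
    def A(p): return np.array([-np.sin(p[2])*np.cos(p[3]),-np.sin(p[2])*np.sin(p[3]),np.cos(p[2])])
    p=np.array([O[0],O[1],np.radians(40),-.066])
    for _ in range(5):
        a=A(p); o=np.r_[p[:2],.12]; s=(W-o)@a; rr=np.linalg.norm(np.cross(W-o,a),axis=1); G=W[(s>.008)&(s<.066)&(rr<.023)&(rr>.012)]
        r=least_squares(lambda p:np.linalg.norm(np.cross(G-np.r_[p[:2],.12],A(p)),axis=1)-.017,p,loss='soft_l1',f_scale=.002); p=r.x
    M=(s>.05)&(s<.1)&(rr<.016)
    print(n,len(G),p[:2].round(4),np.degrees(p[2:]).round(1),"mouth s",np.percentile(s[M],[50,90,98]).round(4),"seat ring s",np.median(s[(rr>.0185)&(rr<.023)&(abs(s)<.012)]).round(4))
    u,v=proj(n,[.64,-.03,.15])[0].astype(int); ims.append(cv2.resize(im[v-50:v+50,u-50:u+50],(400,400),interpolation=cv2.INTER_CUBIC))
cv2.imwrite("pics/l3.png",np.hstack(ims)); o=ctrl.get_obs(); print(o["time_s"],o["eef_pos"])
E
```

```text
scene 402 [ 0.6626 -0.0293] [40.1 -3.6] mouth s [0.0702 0.0715 0.072 ] seat ring s -0.0009
top 37 [ 0.6633 -0.0326] [40.8 -3.5] mouth s [0.0705 0.0737 0.0756] seat ring s -0.0017
9.5333 [0.5965272  0.06782715 0.26331769]
```

View pics/l3.png

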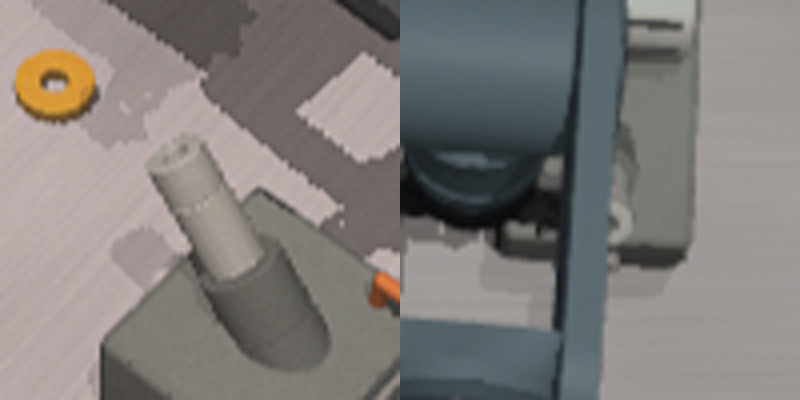

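Call:
move_arm:
  series:
    - [[1,-20,-35,0,0.046],[1,-38,-70,0,0.046],[1,-56,-105,20,0.046],[1,-75,-140,40,0.046],[1,-95,-175,60,0.046],[1,-113,-210,60,0.046],[1,-113,-210,60,0.046],[1,-113,-210,60,0.046],[1,-113,-210,60,0.046],[1,-113,-210,60,0.046]]

```text
time_s: 10.37
eef_pos: [0.4995, 0.2788, 0.2014]
eef_rot: [0.0, 0.998, -0.056, 0.0]
wrist_force: [-0.1, -0.9, -0.0]
opening: 1.0
grasp_force: 0.0
```

Call:
move_arm:
  series:
    - [[1,-3,-7,30,0],[1,-3,-7,60,0],[1,-3,-7,80,0],[1,-3,-7,93,0],[1,-3,-7,93,0],[0,-3,-7,93,0],[0,-3,-7,93,0],[0,-3,-7,93,0],[0,-3,-7,93,0],[0,-3,-7,93,0]]

```text
time_s: 11.2
eef_pos: [0.4969, 0.2874, 0.1093]
eef_rot: [-0.0, 0.998, -0.056, 0.001]
wrist_force: [-0.1, 0.7, -0.6]
opening: 0.302
grasp_force: 0.0
```

Call:
move_arm:
  series:
    - [[0,0,0,0,0],[0,0,0,0,0],[0,0,0,0,0],[0,0,0,0,0],[0,-4,0,-3.5,0],[0,-10,0,-9,0],[0,-15,0,-13.5,0],[0,-22,0,-20,0],[0,-30,0,-27,0],[0,-30,0,-27,0]]

```text
time_s: 12.03
eef_pos: [0.465, 0.2911, 0.1367]
eef_rot: [-0.0, 0.998, -0.055, 0.0]
wrist_force: [0.6, -0.4, 0.8]
opening: 0.153
grasp_force: 58.9
```

Call:
move_arm:
  series:
    - [[0,1,0,-1,0],[0,3,0,-3,0],[0,5,0,-5,0],[0,7,0,-7,0],[0,9,0,-9.5,0],[0,10.5,0,-12,0],[0,10.5,0,-12,0],[0,10.5,0,-12,0],[0,10.5,0,-12,0],[0,10.5,0,-12,0]]

```text
time_s: 12.87
eef_pos: [0.4758, 0.2889, 0.1457]
eef_rot: [0.001, 0.998, -0.056, -0.001]
wrist_force: [-2.5, 1.5, -17.4]
opening: 0.15
grasp_force: 58.5
```

```bash
cat > rod.py <<'E'
from h import *
import sys
# rod direction seen: steel shaft/collar points below the gripper; usage rod.py psi lo hi (distance range from grasp point)
o=ctrl.get_obs(); e=np.array(o["eef_pos"]); psi=2*np.arctan2(o["eef_rot"][2],o["eef_rot"][1]); g=e+[0,0,.019]
X=np.array([np.cos(psi),np.sin(psi),0]); Y=np.array([-np.sin(psi),np.cos(psi),0])
print("t",o["time_s"],"e",e.round(4),"psi",psi.round(3),"F",np.round(o["wrist_force"],1))
lo,hi=map(float,sys.argv[1:3])
for n,dy in(("scene",.0018),("top",-.0017)):
    im,d=camera(n); np.savez(f"pics/{n}_rod.npz",im=im,d=d)
    W=cloud(n,d).reshape(-1,3)-[0,dy,0]; q=W-g; x,y,z=q@X,q@Y,q[:,2]; r=np.hypot(x,z)
    m=(abs(y)<.012)&(r>lo)&(r<hi)&(z<.03)&(x>-.02)
    if m.sum()>5:
        # direction angle from vertical for each point (down the rod)
        th=np.degrees(np.arctan2(x[m],-z[m])); print(n,m.sum(),"lean med",np.median(th).round(1),np.percentile(th,[10,90]).round(1),"y",np.median(y[m]).round(4),"rmax",r[m].max().round(4))
    c=proj(n,g+.07*(X*.6-np.array([0,0,.7])))[0].astype(int); u,v=np.clip(c,[60,60],[500,360])
    cv2.imwrite(f"pics/rod_{n}.png",cv2.resize(im[v-60:v+60,u-60:u+60],(400,400),interpolation=cv2.INTER_CUBIC))
E
python3 rod.py .05 .08; cd pics; python3 -c "
import cv2,numpy as np;cv2.imwrite('r1.png',np.hstack([cv2.imread('rod_scene.png'),cv2.imread('rod_top.png')]))"
```

```text
t 12.8667 e [0.4758 0.2889 0.1457] psi -0.111 F [ -2.5   1.5 -17.4]
scene 41 lean med 42.9 [38.3 45.1] y -0.0024 rmax 0.0791
```

View pics/r1.png

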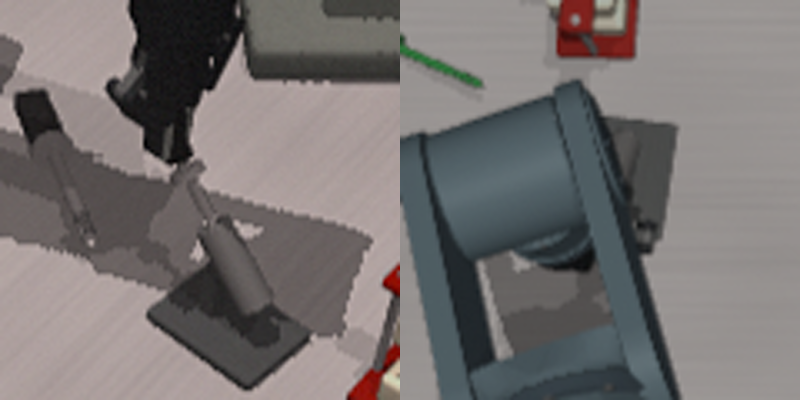

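Call:
move_arm:
  series:
    - [[0,-3,0,0,0],[0,-6,0,-4,0],[0,-12,0,-10,0],[0,-18,0,-17,0],[0,-24,0,-24,0],[0,-32,0,-32,0],[0,-40,0,-42,0],[0,-48,0,-54,0],[0,-52,0,-75,0],[0,-52,0,-95,0]]

```text
time_s: 13.8
eef_pos: [0.4252, 0.2959, 0.2456]
eef_rot: [-0.001, 0.998, -0.055, 0.002]
wrist_force: [0.9, 0.8, -0.0]
opening: 0.152
grasp_force: 61.5
```

```bash
python3 rod.py .05 .138;python3 rod.py .05 .09;python3 rod.py .09 .15
```

```text
t 13.8 e [0.4252 0.2959 0.2456] psi -0.11 F [ 0.9  0.8 -0. ]
scene 119 lean med 42.2 [40.2 44.2] y -0.0026 rmax 0.1339
top 27 lean med 45.5 [44.2 47.1] y -0.0007 rmax 0.1358
t 13.9 e [0.4282 0.2967 0.2489] psi -0.11 F [ 0.6 -0.5 -0.3]
scene 63 lean med 42.4 [39.5 45.1] y -0.0022 rmax 0.0899
t 14.0 e [0.4262 0.2957 0.2444] psi -0.111 F [-0.5 -0.1 -0.2]
scene 60 lean med 42.2 [40.5 43.8] y -0.0023 rmax 0.1335
top 24 lean med 41.7 [40.3 42.6] y -0.0022 rmax 0.1341
```

Call:
move_arm:
  series:
    - [[0,12,30,-25,-0.048],[0,28,66,-35,-0.048],[0,44,102,-35,-0.048],[0,60,138,-35,-0.048],[0,74,174,-35,-0.048],[0,88,210,-35,-0.048],[0,102,244,-30,-0.048],[0,116,276,-27,-0.048],[0,124,298,-25,-0.048],[0,128,305,-25,-0.048]]

```text
time_s: 14.93
eef_pos: [0.5183, -0.0257, 0.2653]
eef_rot: [0.0, 0.999, -0.034, -0.001]
wrist_force: [-0.3, 0.4, -1.0]
opening: 0.155
grasp_force: 61.5
```

```bash
python3 rod.py .05 .138;python3 rod.py .09 .132; cat > tip.py <<'E'
from h import *
# tip & sleeve-mouth geometry from latest rod npz, both cameras
for n,dy in(("scene",.0018),("top",-.0017)):
    z=np.load(f"pics/{n}_rod.npz"); print(n,[proj(n,np.array(p)+[0,dy,0])[0].round(1).tolist() for p in([.6167,-.0282,.1751],)])
E
python3 tip.py
```

```text
t 14.9333 e [ 0.5183 -0.0257  0.2653] psi -0.067 F [-0.3  0.4 -1. ]
scene 169 lean med 41.9 [39.7 43.7] y -0.0025 rmax 0.1333
t 15.0333 e [ 0.5183 -0.0234  0.2659] psi -0.066 F [-0.5  0.4 -0.1]
scene 79 lean med 42.0 [40.1 43. ] y -0.0025 rmax 0.1309
scene [[296.9, 245.1]]
top [[334.8, 183.2]]
```

View pics/rod_scene.png

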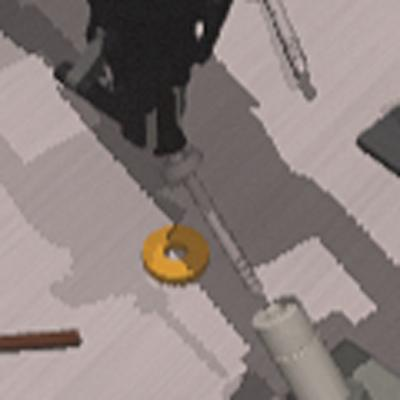

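```bash
cat > rel.py <<'E'
from h import *
from scipy.optimize import least_squares
def A(t,y): return np.array([-np.sin(t)*np.cos(y),-np.sin(t)*np.sin(y),np.cos(t)])
def fit(W,o,t,y,s0,s1,rad,free=4):
    p=np.r_[0,0,t,y]
    B=lambda p:o+p[0]*np.array([np.cos(p[3])*np.cos(p[2]),np.sin(p[3])*np.cos(p[2]),np.sin(p[2])])+p[1]*np.array([-np.sin(p[3]),np.cos(p[3]),0])
    for _ in range(5):
        a=A(*p[2:]); q=W-B(p); s=q@a; r=np.linalg.norm(np.cross(q,a),axis=1); G=W[(s>s0)&(s<s1)&(r<rad+.006)]
        f=least_squares(lambda p:np.linalg.norm(np.cross(G-B(p),A(*p[2:])),axis=1)-rad,p,loss='soft_l1',f_scale=.002); p=f.x
    return B(p),A(*p[2:]),p,len(G),np.abs(f.fun).mean()
if __name__=="__main__":
  o=ctrl.get_obs(); e=np.array(o["eef_pos"]); psi=2*np.arctan2(o["eef_rot"][2],o["eef_rot"][1]); print(o["time_s"],e.round(4),o["wrist_force"])
  for n,dy in(("scene",.0018),):
    im,d=camera(n); np.savez(f"pics/{n}_rod.npz",im=im,d=d); W=cloud(n,d).reshape(-1,3); W=W[~np.isnan(W[:,0])]
    S=fit(W,np.array([.663,-.0311+dy,.12]),np.radians(40),-.063,.01,.066,.017)
    R=fit(W,e+[0,dy,.019],np.radians(41),psi,-.128,-.052,.0045)
    M=S[0]+.072*S[1]
    for nm,F in(("sleeve",S),("rod",R)): print(nm,F[0].round(4),np.degrees(F[2][2:]).round(2),"off",F[2][:2].round(4),F[3],F[4].round(4))
    # tip and rod point relative to the sleeve mouth, in the sleeve's frame
    a=S[1]; yv=np.array([-np.sin(S[2][3]),np.cos(S[2][3]),0]); xv=np.cross(yv,a)
    T=R[0]-.135*R[1]
    for nm,P in(("tip",T),("grip",R[0])): print(nm,"rel mouth: perp(+x,up) %.4f  y %.4f  axial %.4f"%((P-M)@xv,(P-M)@yv,(P-M)@a))
E
python3 rel.py
```

```text
15.1333 [ 0.5181 -0.0214  0.2665] [ 1.10194306  0.0982509  -0.92724351]
sleeve [ 0.6629 -0.0294  0.12  ] [40.15 -4.42] off [-0.0001 -0.0001] 392 0.0011
rod [ 0.5159 -0.0197  0.2836] [42.01 -3.84] off [-0.003  -0.0003] 156 0.001
tip rel mouth: perp(+x,up) -0.0027  y -0.0007  axial 0.0131
grip rel mouth: perp(+x,up) -0.0071  y -0.0016  axial 0.1481
```

Call:
move_arm:
  series:
    - [[0,2.3,-1,-2,0],[0,2.3,-1,-2,0],[0,5,-1,1,0],[0,9,-1,6,0],[0,13,-1,10.5,0],[0,17,-1,15.5,0],[0,21,-1,20,0],[0,25,-1,25,0],[0,30,-1,31,0],[0,30,-1,31,0]]

```text
time_s: 16.02
eef_pos: [0.5486, -0.0231, 0.2344]
eef_rot: [-0.0, 0.999, -0.032, -0.001]
wrist_force: [-0.4, -0.7, -0.9]
opening: 0.158
grasp_force: 61.5
```

```bash
python3 rel.py
```

```text
16.0167 [ 0.5486 -0.0231  0.2344] [-0.37211459 -0.72320826 -0.93703361]
sleeve [ 0.663  -0.0289  0.12  ] [40.33 -2.85] off [0.     0.0004] 391 0.0011
rod [ 0.5471 -0.0218  0.2521] [41.08 -3.45] off [-0.0019 -0.0006] 125 0.0012
tip rel mouth: perp(+x,up) -0.0013  y 0.0004  axial -0.0311
grip rel mouth: perp(+x,up) -0.0030  y 0.0013  axial 0.1039
```

```bash
python3 -c "
from h import *
im=np.load('pics/scene_rod.npz')['im'][185:305,240:360];cv2.imwrite('pics/i1.png',cv2.resize(im,(480,480),interpolation=cv2.INTER_CUBIC))"
```

```text
(no output)
```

View pics/i1.png

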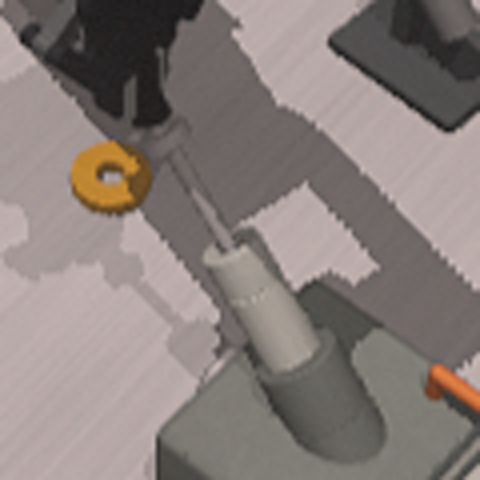

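Call:
move_arm:
  series:
    - [[0,5,0,5,0],[0,10,0,10,0],[0,14,0,15,0],[0,18,0,20,0],[0,22,0,25,0],[0,26,0,30,0],[0,30,0,34,0],[0,34,0,38,0],[0,38,0,42,0],[0,38,0,42,0]]

```text
time_s: 16.9
eef_pos: [0.5867, -0.0255, 0.1931]
eef_rot: [-0.0, 1.0, -0.032, -0.001]
wrist_force: [-0.3, 0.6, -1.2]
opening: 0.154
grasp_force: 61.5
```

Call:
move_arm:
  series:
    - [[0,1,0,1,0],[0,2,0,2.4,0],[0,3,0,3.6,0],[0,4,0,4.8,0],[0,5,0,6,0],[0,5.8,0,7,0],[0,6.4,0,7.7,0],[0,7.2,0,8.6,0],[0,7.2,0,8.6,0],[0,7.2,0,8.6,0]]

```text
time_s: 17.73
eef_pos: [0.5924, -0.0259, 0.1873]
eef_rot: [0.0, 1.0, -0.031, -0.001]
wrist_force: [-11.8, -0.4, 13.4]
opening: 0.156
grasp_force: 63.8
```

Call:
move_arm:
  series:
    - [[0,-2,0,-2.4,0],[0,-3,0,-3.6,0],[0,-4,0,-4.8,0],[0,-6,0,-7,0],[0,-8,0,-9.5,0],[0,-10,0,-12,0],[0,-12,0,-14.3,0],[0,-12,0,-14.3,0],[0,-12,0,-14.3,0],[0,-12,0,-14.3,0]]

```text
time_s: 18.57
eef_pos: [0.5817, -0.0252, 0.1998]
eef_rot: [0.0, 0.999, -0.032, 0.0]
wrist_force: [-0.2, 0.5, -2.1]
opening: 0.156
grasp_force: 61.7
```

```bash
python3 rel.py
```

```text
18.5667 [ 0.5817 -0.0252  0.1998] [-0.21579136  0.46973217 -2.06602146]
sleeve [ 0.6626 -0.0288  0.1196] [39.61 -3.03] off [-0.0006  0.0004] 388 0.0011
rod [ 0.5906 -0.0233  0.2263] [40.36 -9.81] off [0.0115 0.0017] 325 0.0025
tip rel mouth: perp(+x,up) 0.0137  y -0.0085  axial -0.0784
grip rel mouth: perp(+x,up) 0.0124  y 0.0018  axial 0.0562
```

Call:
move_arm:
  series:
    - [[0,-4,0,-4.8,0],[0,-10,0,-12,0],[0,-16,0,-19,0],[0,-23,0,-27.5,0],[0,-30,0,-36,0],[0,-37,0,-44,0],[0,-44,0,-52.5,0],[0,-51,0,-61,0],[0,-58,0,-69,0],[0,-66,0,-79,0]]

```text
time_s: 19.45
eef_pos: [0.515, -0.021, 0.2796]
eef_rot: [-0.0, 0.999, -0.032, 0.0]
wrist_force: [0.2, 0.2, -0.7]
opening: 0.152
grasp_force: 61.6
```

```bash
python3 rel.py; python3 - <<'E'
from h import *
d=np.load("pics/scene_rod.npz")["d"]; W=cloud("scene",d).reshape(-1,3)
t,y=np.radians(40),-.063; a=np.array([-np.sin(t)*np.cos(y),-np.sin(t)*np.sin(y),np.cos(t)]); o=np.array([.6626,-.0293,.12])
s=(W-o)@a; r=np.linalg.norm(np.cross(W-o,a),axis=1); M=(s>.05)&(s<.078)&(r<.016)
print("mouth s",np.percentile(s[M],[50,90,98]).round(4),"foot/seat",np.median(s[(r>.0185)&(r<.023)&(abs(s)<.012)]).round(4))
E
```

```text
19.45 [ 0.515  -0.021   0.2796] [ 0.17142676  0.15773907 -0.65909054]
sleeve [ 0.6629 -0.029   0.1199] [40.32 -3.09] off [-0.0001  0.0003] 389 0.0011
rod [ 0.5131 -0.0191  0.2969] [41.87 -3.9 ] off [-0.0026 -0.0001] 161 0.0009
tip rel mouth: perp(+x,up) 0.0037  y 0.0005  axial 0.0251
grip rel mouth: perp(+x,up) 0.0000  y 0.0017  axial 0.1601
mouth s [0.0703 0.0716 0.0724] foot/seat -0.0006
```

Call:
move_arm:
  series:
    - [[0,0,10,-5,0],[0,0,30,-5,0],[0,0,48,0,0],[0,10,55,15,0],[0,25,55,35,0],[0,40,55,55,0],[0,55,55,75,0],[0,67,55,90,0],[0,67,55,98,0],[0,67,55,98,0]]

```text
time_s: 20.33
eef_pos: [0.5778, -0.0803, 0.178]
eef_rot: [-0.001, 0.999, -0.032, -0.002]
wrist_force: [0.2, -0.1, -1.2]
opening: 0.153
grasp_force: 61.6
```

```bash
python3 rel.py
```

```text
20.3333 [ 0.5778 -0.0803  0.178 ] [ 0.17968076 -0.05410838 -1.22694847]
sleeve [ 0.6628 -0.0294  0.1198] [40.06 -4.25] off [-0.0003 -0.0001] 389 0.0011
rod [ 0.5754 -0.0787  0.1949] [41.84 -3.71] off [-0.0031 -0.0003] 146 0.001
tip rel mouth: perp(+x,up) -0.0114  y -0.0547  axial -0.0957
grip rel mouth: perp(+x,up) -0.0155  y -0.0556  axial 0.0392
```

Call:
move_arm:
  series:
    - [[0,0,0,5,0],[0,0,0,9,0],[0,-6,0,15,0],[0,-12,0,20,0],[0,-18,0,26,0],[0,-23,0,33,0],[0,-28,0,40,0],[0,-32,0,46,0],[0,-36,0,52,0],[0,-36,0,52,0]]

```text
time_s: 21.22
eef_pos: [0.5419, -0.0777, 0.1279]
eef_rot: [-0.0, 0.999, -0.032, -0.001]
wrist_force: [-0.9, -0.8, 3.9]
opening: 0.153
grasp_force: 58.5
```

```bash
sed -i 's/np.radians(41),psi/np.radians(float(__import__("sys").argv[1]) if len(__import__("sys").argv)>1 else 41),psi/' rel.py; python3 rel.py 64
```

```text
21.2167 [ 0.5419 -0.0777  0.1279] [-0.92868221 -0.79414555  3.90563357]
sleeve [ 0.6628 -0.0289  0.1198] [39.98 -3.3 ] off [-0.0003  0.0004] 387 0.0012
rod [ 0.5423 -0.0746  0.1475] [62.86 -5.42] off [0.0008 0.0014] 176 0.0016
tip rel mouth: perp(+x,up) -0.0199  y -0.0570  axial -0.0995
grip rel mouth: perp(+x,up) -0.0723  y -0.0525  axial 0.0248
```

Call:
move_arm:
  series:
    - [[0,-4,0,7,0],[0,-7,0,14,0],[0,-10,0,21,0],[0,-12,0,28,0],[0,-14,0,35,0],[0,-15,0,42,0],[0,-16,0,48,0],[0,-17,0,53,0],[0,-17,0,57,0],[0,-17,0,57,0]]

```text
time_s: 22.1
eef_pos: [0.5259, -0.0767, 0.071]
eef_rot: [-0.0, 0.999, -0.032, -0.001]
wrist_force: [-1.6, -0.7, 3.5]
opening: 0.158
grasp_force: 58.6
```

```bash
python3 rel.py 88
```

```text
22.1 [ 0.5259 -0.0767  0.071 ] [-1.59623929 -0.74661535  3.47155892]
sleeve [ 0.663  -0.0292  0.12  ] [40.23 -3.69] off [-0.0001  0.0001] 394 0.001
rod [ 0.5267 -0.0702  0.0928] [87.98 -7.92] off [0.0028 0.0048] 200 0.0019
tip rel mouth: perp(+x,up) -0.0197  y -0.0596  axial -0.0971
grip rel mouth: perp(+x,up) -0.1194  y -0.0496  axial -0.0066
```

Call:
move_arm:
  series:
    - [[0,0,0,-10,0],[0,0,0,-30,0],[0,0,0,-60,0],[0,0,0,-95,0],[0,0,0,-130,0],[0,-10,0,-165,0],[0,-20,0,-195,0],[0,-20,0,-200,0],[0,-20,0,-200,0],[0,-20,0,-200,0]]

```text
time_s: 22.98
eef_pos: [0.5059, -0.0753, 0.2715]
eef_rot: [-0.0, 1.0, -0.032, -0.0]
wrist_force: [-0.5, 1.0, -1.3]
opening: 0.153
grasp_force: 58.4
```

```bash
python3 rel.py 88; python3 rel.py 86; python3 rod.py .055 .13
```

```text
22.9833 [ 0.5059 -0.0753  0.2715] [-0.53602253  1.00167656 -1.30781699]
sleeve [ 0.6631 -0.0289  0.1201] [40.67 -3.09] off [0.0001 0.0004] 385 0.0011
rod [ 0.5058 -0.075   0.29  ] [89.91 -2.86] off [-0.0005 -0.0015] 178 0.0009
tip rel mouth: perp(+x,up) 0.0957  y -0.0540  axial 0.0695
grip rel mouth: perp(+x,up) -0.0065  y -0.0545  axial 0.1576
23.0333 [ 0.5055 -0.0752  0.2704] [ 0.56250072  0.5913208  -1.69784156]
sleeve [ 0.6626 -0.0287  0.1197] [39.61 -2.85] off [-0.0005  0.0006] 392 0.0011
rod [ 0.5055 -0.0739  0.2891] [89.69 -3.63] off [-0.0003 -0.0005] 181 0.0009
tip rel mouth: perp(+x,up) 0.0924  y -0.0548  axial 0.0705
grip rel mouth: perp(+x,up) -0.0112  y -0.0529  axial 0.1572
t 23.0833 e [ 0.5053 -0.0751  0.2698] psi -0.063 F [-0.9  0.2 -0.9]
scene 179 lean med 91.3 [89.3 92.8] y -0.0024 rmax 0.1297
```

Call:
move_arm:
  series:
    - [[0,-8,0,-5,0],[0,-16,0,-10,0],[0,-24,0,-15,0],[0,-32,0,-20,0],[0,-36,0,-23,0],[0,-38,0,-25,0],[0,-38,0,-25,0],[0,-38,0,-25,0],[0,-38,0,-25,0],[0,-38,0,-25,0]]

```text
time_s: 24.02
eef_pos: [0.4684, -0.0731, 0.2965]
eef_rot: [-0.0, 1.0, -0.032, -0.0]
wrist_force: [-0.8, 0.0, -0.5]
opening: 0.15
grasp_force: 58.4
```

Call:
move_arm:
  series:
    - [[0,0,0,0,0],[0,0,0,0,0],[0,0,0,0,0],[0,0,0,0,0],[0,0,0,0,0],[0,0,0,0,0],[0,0,0,0,0],[0,0,0,0,0],[0,0,0,0,0],[0,0,0,0,0]]

```text
time_s: 24.85
eef_pos: [0.4684, -0.0731, 0.2968]
eef_rot: [-0.0, 1.0, -0.032, 0.0]
wrist_force: [0.2, 0.3, -0.9]
opening: 0.152
grasp_force: 58.4
```

```bash
python3 rel.py 88; python3 -c "
from h import *
cv2.imwrite('pics/fin.png',np.load('pics/scene_rod.npz')['im'])"
```

```text
24.85 [ 0.4684 -0.0731  0.2968] [ 0.24223304  0.2536173  -0.94119946]
sleeve [ 0.6625 -0.029   0.1195] [39.56 -3.18] off [-0.0007  0.0003] 391 0.0011
rod [ 0.4683 -0.0725  0.3148] [90.29 -3.29] off [-0.001  -0.0011] 180 0.0009
tip rel mouth: perp(+x,up) 0.0813  y -0.0544  axial 0.1150
grip rel mouth: perp(+x,up) -0.0232  y -0.0542  axial 0.2005
```

View pics/fin.png

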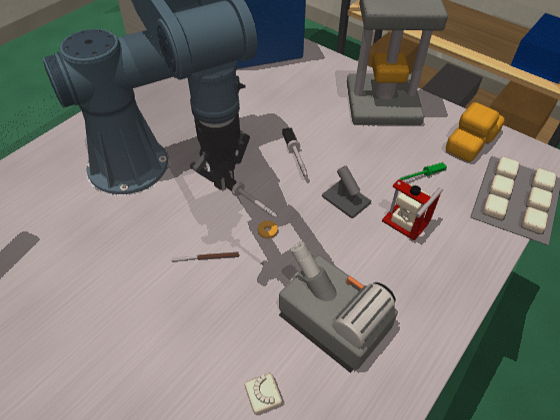

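The picture shows the rod held level at about (255,203) and the sleeve seated on the neck at (303,258). The bystanders are in the same places as in the first picture.

```bash
python3 -c "
from bench import order
print(order.hand_in())"
```

```text
the job is handed in; nothing more can be done
None
```

The job is handed in at about 25 s: the sleeve sits fully home on the neck, the rod went in until its collar met the sleeve's mouth (about 18 N along the axis) and came out with the sleeve still seated, and the gripper now holds the rod within about half a degree of level, 31 cm above the bench.

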